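Seat a hex connector body in the floating pocket of a soldering jig and latch it

ROBOT

A 6-joint arm with a two-finger parallel gripper is mounted at the origin on the work surface. World frame = base frame: x ahead of the robot, y to its left, z up, the work surface at z = 0. Lengths are in m, angles in rad, forces in N, time in s.
With the tool pointing down it reaches from about 0.25 to 0.775 m from the base axis. Payload 4 kg.
Tool frame: the origin (TCP) lies at the very end of the fingers, on their centre line; the grasp point (between the pads) lies 19 mm behind it (robot.pinch_z is the distance from the TCP to the grasp point, in m); z points along the fingers, y is the line along which they close (so a half turn about z gives the same grasp; the last joint's range is limited). The gripper opens to 94 mm and grips with 3 to 60 N. Pads are 16 mm wide; open, the fingers measure 119 mm over their backs; the gripper's body (75 mm by 177 mm) begins 78 mm behind the grasp point.
Start: joints at [-1.225, 0.087, 1.371, -0, 1.684, -0.103], TCP at [0.239, -0.496, 0.206] pointing down, gripper open.
Joint ranges: [-3.1, 3.1], [-0.76, 2.03], [0.27, 2.55], [-1.08, 4.22], [0.17, 2.65], [-2.57, 2.57]. Speed limits (rad/s): [2.79, 2.79, 3.14, 3.14, 3.14, 3.14].

INTERFACE

Orientations are given as [roll, pitch, yaw] about the fixed x, y, z axes, in that order (R = Rz(yaw) Ry(pitch) Rx(roll)).
In Python, from bench import robot gives the robot as it stands.
- The arm moves only by the tool arm_command, never from a script. Its argument "targets" is one flat list of numbers, 7 for each row, row after row: the turn, a rotation vector about the tool's x, y, z in degrees, then the shift along the tool's x, y, z in mm, then the closure, from -1 (fully open) to 1 (shut). In form: [ax, ay, az, x, y, z, hand, ax, ay, az, x, y, z, hand, ...]. A call has 1 to 20 rows; each row is the pose to reach, as a shift and turn from the pose commanded when the call began, along the tool's axes at that moment; what a row does not reach only later rows make up. A row lasts 1/10 s, in which the tool goes at most 50 mm and 8.59 degrees, less where a joint would pass 70% of its speed; a pose out of reach is approached as far as the arm can. A call with a gripper value outside its range is refused whole. The fingers move at their own pace and stop on an object; the grip force is fixed at half the most. Time passes only in rows, so rows that repeat a pose let the fingers close. It gives the time, the measured TCP pose, the force, the opening and the grip force at its end, in the units of the state.
- robot.get_obs(): the state, without advancing time (a new reading comes with each control period).
- robot.snapshot(name): name is "side" or "top"; returns a dict with "color" (384x512x3 uint8, red, green, blue), "range_z" (384x512 float32, m along the optical axis (not along the pixel's ray), 0 where there is no reading), "fx", "fy", "cx", "cy" (pixels), "T" (4x4, takes a point from camera to world coordinates). Camera axes: x right, y down, z forward; pixel columns grow to the right and rows downward; lengths in m; the calibration is good to about 2 mm. A picture is of the moment at which its call begins.
- robot.close_job(): hands the job in; it is judged then, once.
The state is a dict: "time": time; "joint_positions": joint angles; "qvel": joint speeds; "joint_torque": joint torques, N m; "tool_pos": TCP position; "ee_rot": TCP orientation; "wrist_force": force on the tool from outside, world axes, zero at the start; "wrist_torque": the same for the moment, N m; "width": finger opening in m; "finger_force": force on a finger pad.
Only numpy, scipy, OpenCV 4.12 (cv2) and the standard library are available. Lean on these libraries where they do the work, as an engineer would, in place of code of your own. Each camera call takes 0.05 s, during which the arm holds its last target. There are 200 camera calls.

TASK

Take the connector body with the large hexagonal collar out of the black tray and seat it, stub up, in the hexagonal pocket of the soldering jig: the pocket does not sit exactly where the jig says, so shuffle the part about gently until it drops fully home, and let go of it while the latch is still open. Then swing the jig's latch fully shut so that its arm lies over the collar. Press gently throughout, never over 22 N, and leave the other connectors and the things on the bench where they are.

Things in the scene. Friction and masses are not known exactly. Their poses are not given: they have to be found in the camera images.
- connector: The part: brass connector body, 36 mm high, about 0.12 kg: a hexagonal collar 36 mm across flats, 14 mm high, with a narrower hexagonal stub on top. Origin: centre of the underside; z up; flats face along +x and every 60 degrees, so any of six turns fits. Stands upright in the tray, any yaw; the only one with a large hexagonal collar.
- stub_top (a point): Centre of the top of the connector's stub, where to grip it: hexagon 16 mm across flats, from 14 to 36 mm above the underside, its flats parallel to the collar's.
- jig: Soldering jig, fixed to the bench: aluminium base plate 140 (x) by 200 (y) by 8 mm, from y = -60 to +140 mm in its frame. Origin: on the bench under the nominal centre of the pocket; z up. On it a grey hexagonal cup, 54 mm across flats, with an open hexagonal pocket, flats facing along the jig's x and every 60 degrees.
- jig_centre (a point): Nominal pocket centre at rim height, 34 mm above the bench; axes as the jig's. Pocket: 38 mm across flats (1 mm clearance round the collar, no lead-in), 10 mm deep. The cup is screwed down up to 3.5 mm off this point along the jig's x and up to 3.5 mm along its y: not measured, not turned; find it by feel. It shifts only if pushed sideways with 40 N.
- jig_floor (a point): Nominal centre of the pocket's floor, 24 mm above the bench: the underside of a seated connector is here, its collar 4 mm proud of the rim. The cup sinks on springs: a part pressed on it needs about 2.2 N to start it and 0.8 N more per mm, up to a hard stop 8 mm down; damped, it comes back up when let go, also with the part in it.
- latch (a joint): Latch angle about its upright pivot, rad: 0 shut (a stop), growing counter-clockwise from above to 1.8; starts open at 1.2 to 1.65, stays where left (0.06 N m). Steel bar 12 mm wide, 40 to 48 mm above the bench. Shut, its arm points along the jig's -y to 33 mm from the pivot, over the edge of a seated collar (one not home blocks it); its tail along +y.
- latch_pin (a point): Top of the latch's upright black pin: 12 mm across, standing from 48 to 88 mm above the bench, on the tail 55 mm from the pivot, on the other side of it from the arm. Push it, or pinch it from above, to swing the latch.
- pivot (a point): The axis of the latch's pivot at the top of its bar, 48 mm above the bench, at y = +48 mm in the jig's frame.
- tray: Black shallow tray, fixed, 130 (x) by 240 (y) mm outside, walls 4 mm thick and 14 mm high, floor 4 mm thick. Holds three connector bodies in a row along its y, in any order, about 72 mm apart. Origin: centre of its underside.
- round_connector: Not the part: a brass connector body with a ROUND collar, 40 mm across and 14 mm high, under the same 16 mm hexagonal stub. Stands in the tray. Origin: centre of its underside.
- small_connector: Not the part: a brass connector body with a small hexagonal collar, 26 mm across flats and 14 mm high, under the same 16 mm hexagonal stub. Stands in the tray. Origin: centre of its underside.
- solder_spool: Bystander: metal solder spool standing on end, 56 mm across, 42 mm high, beyond the tray. Origin: centre of its underside.
- screwdriver: Bystander: screwdriver lying on the bench to the robot's left of the jig. Origin: under its middle.
- meter: Bystander: yellow hand multimeter lying on the bench, 160 x 85 x 46 mm, to the robot's right of the tray. Origin: centre of its underside.
- glasses: Bystander: clear safety glasses, 145 mm wide, 45 mm high, beyond the tray to the right. Origin: on the bench under the middle of the lenses.
There are look-alikes about, which are no part of the job. Leave any blue look-alike of the connector alone.

How it is judged:
On the way:
1. the connector is fully down in the jig's pocket, upright and let go, with the latch still open (z of connector in the frame of jig between 0.02 and 0.0275 m and horizontal distance between connector and jig_centre below 0.008 m and angle between connector's own z axis and vertical below 0.07 rad and contact force between the arm and connector below 0.1 N and value of joint latch above 0.8 rad), for 0.3 s.
At the end, for the whole second after the job is handed in: The connector sits fully in the jig's pocket: its underside 20 to 27.5 mm above the bench, within 8 mm of the nominal centre, upright within 0.07 rad, at rest and let go; and the latch is shut to within 0.1 rad of its stop and at rest (z of connector in the frame of jig between 0.02 and 0.0275 m and horizontal distance between connector and jig_centre below 0.008 m and angle between connector's own z axis and vertical below 0.07 rad and contact force between the arm and connector below 0.1 N and value of joint latch below 0.1 rad and linear speed of connector below 0.01 m/s and velocity of joint latch below 0.05 rad/s); the robot touches nothing.
It fails at once if the connector is pressed on the jig with more than 22 N (contact force between connector and jig above 22 N).
It fails at once if the robot presses on the jig or its latch with more than 22 N (contact force between the arm and jig above 22 N).
It fails at once if another connector or a thing on the bench is moved by more than 20 mm (distance of any of round_connector, small_connector, solder_spool, screwdriver, meter, glasses from where it was at the start of the episode above 0.02 m).
It also fails if it takes over 72 s, if anything falls off the work surface, if the arm or the gripper's body presses on something with over 40 N, if the wrist force passes 120 N, or if a joint passes its speed limit or range.

## Working session

There is one attempt and no reset: what is moved stays moved. The work goes in short steps, Python scripts to look and compute and a tool call to move; the robot and the scene stay as the last step left them, time stands still between calls to the robot, and variables do not carry over. Pictures are saved under pics/ and viewed, at most 10 in all, crops included, and the job is handed in when it is done.

Besides the shell and the picture viewer there is one more tool, called after "Emit:" as name(argument=value, ...) on one line, values as JSON. arm_command: Moves the arm, as the interface text tells. Its arguments: {"type":"object","properties":{"targets":{"type":"array"}},"required":["targets"]}

```bash
mkdir -p pics; cat > h.py <<'E'
import numpy as np, cv2
from bench import robot
def snap(n):
    s=robot.snapshot(n); return s
def save(s,f): cv2.imwrite('pics/'+f,s['color'][:,:,::-1])
def ray(s,u,v,z):
    d=s['T'][:3,:3]@np.array([(u-s['cx'])/s['fx'],(v-s['cy'])/s['fy'],1]);o=s['T'][:3,3]
    return o+d*(z-o[2])/d[2]
def cloud(s):
    v,u=np.mgrid[:384,:512];z=s['range_z']
    p=np.stack([(u-s['cx'])/s['fx']*z,(v-s['cy'])/s['fy']*z,z],-1)
    return p@s['T'][:3,:3].T+s['T'][:3,3]
E
python3 - <<'E'
from h import *
for n in('top','side'):
    s=snap(n);save(s,n+'0.png');print(n,s['T'].round(3).tolist(),s['fx'],s['cx'],s['cy']);np.savez(n+'0.npz',**s)
o=robot.get_obs();print(o)
E
```

```text
top [[0.016, -0.987, 0.16, 0.389], [-1.0, -0.015, 0.009, -0.054], [-0.006, -0.16, -0.987, 1.107], [0.0, 0.0, 0.0, 1.0]] 414.01307533060515 259.81475511892546 184.8036144332722
side [[-0.881, -0.243, 0.405, 0.124], [-0.472, 0.464, -0.749, 0.71], [-0.007, -0.852, -0.524, 0.634], [0.0, 0.0, 0.0, 1.0]] 408.99190427577514 260.6529024722229 192.55994058582405
{'time': 0.1, 'joint_positions': array([-1.22513143e+00,  8.78756347e-02,  1.37211200e+00, -1.34675616e-05,
        1.68358003e+00, -1.03095183e-01]), 'qvel': array([-0.00162222,  0.00062925, -0.00447202,  0.00130836, -0.00011021,
        0.00132978]), 'joint_torque': array([ 2.76885803e-03, -3.41252875e+01, -3.03302085e+01,  7.20906467e-02,
        3.03670310e-02, -9.77485638e-05]), 'tool_pos': array([ 0.23844232, -0.49507729,  0.2044197 ]), 'ee_rot': array([-3.13962676e+00, -1.89938723e-04,  4.48758395e-01]), 'wrist_force': array([-0.32616968, -0.46429417, -0.51203856]), 'wrist_torque': array([-0.00730669,  0.01873552,  0.06826188]), 'finger_force': 0.0, 'width': 0.09408734182246727}
```

View pics/top0.png

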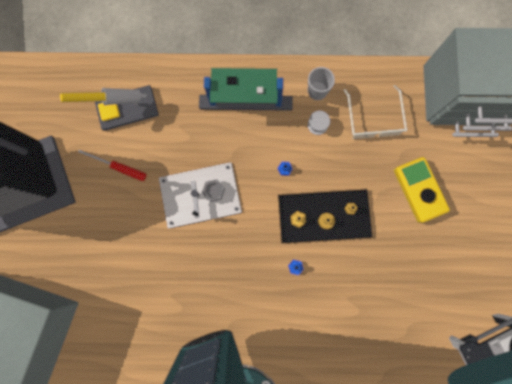

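View pics/side0.png

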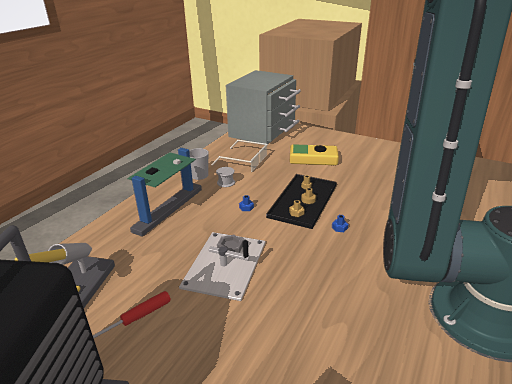

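```bash
python3 - <<'E'
from h import *
t=dict(np.load('top0.npz'));s=dict(np.load('side0.npz'))
def crop(s,x0,y0,w,h,k): return cv2.resize(s['color'][y0:y0+h,x0:x0+w,::-1],(w*k,h*k),interpolation=cv2.INTER_CUBIC)
im=np.zeros((600,800,3),np.uint8)
a=crop(t,150,155,95,80,4);im[:320,:380]=a
a=crop(t,275,185,100,62,4);im[:248,390:790]=a
a=crop(s,180,230,90,70,4);im[320:600,:360]=a
a=crop(s,265,170,75,60,4);im[320:560,390:690]=a
cv2.imwrite('pics/crop.png',im)
# brass blobs
for n,q in(('top',t),('side',s)):
    h=cv2.cvtColor(q['color'],cv2.COLOR_RGB2HSV);P=cloud(q)
    roi=np.zeros((384,512),np.uint8)
    if n=='top': roi[185:247,275:375]=1
    else: roi[172:230,265:340]=1
    m=((h[...,1]>90)&(h[...,2]>90)&(h[...,0]>10)&(h[...,0]<35)).astype(np.uint8)*roi
    k,l,st,c=cv2.connectedComponentsWithStats(m)
    for i in range(1,k):
        if st[i,4]<15: continue
        p=P[l==i];z=p[:,2]
        top=p[z>np.percentile(z,98)-0.006]
        print(n,st[i],c[i].round(1),'zmax',np.percentile(z,98).round(4),'topc',top.mean(0).round(4),len(top),'mean',p.mean(0).round(4))
    # plate: bright low sat
    m2=((h[...,1]<40)&(h[...,2]>150)).astype(np.uint8)
    m2=cv2.morphologyEx(m2,cv2.MORPH_CLOSE,np.ones((5,5),np.uint8))
    k,l,st,c=cv2.connectedComponentsWithStats(m2)
    for i in range(1,k):
        if st[i,4]>800:
            cn=max(cv2.findContours((l==i).astype(np.uint8),0,1)[0],key=cv2.contourArea)[:,0]
            w=np.array([ray(q,u,v,0.008)[:2] for u,v in cn]).astype(np.float32)
            r=cv2.minAreaRect(w);print(n,'plate',st[i],r,cv2.boxPoints(r).round(4).tolist())
E
```

```text
top [ 275  185  100   62 1870] [324.1 214.4] zmax 0.0157 topc [ 0.5209 -0.1712  0.0692] 158 mean [ 0.4914 -0.2158  0.0058]
top [344 203  13  12 121] [350.4 208.1] zmax 0.0433 topc [ 0.5039 -0.2767  0.073 ] 33 mean [ 0.5058 -0.2808  0.0312]
top [290 211  16  17 209] [297.7 218.7] zmax 0.0441 topc [ 0.4703 -0.1363  0.135 ] 34 mean [ 0.4757 -0.1435  0.0345]
top [318 212  17  18 230] [326.  220.4] zmax 0.0421 topc [ 0.4746 -0.2193  0.0401] 34 mean [ 0.4737 -0.2188  0.019 ]
top plate [  25    0  236   53 9630] ((1.025606393814087, 0.3026799261569977), (0.16117705404758453, 0.6792383193969727), 0.6752604246139526) [[0.9409999847412109, 0.6413000226020813], [0.9490000009536743, -0.03790000081062317], [1.110200047492981, -0.035999998450279236], [1.1022000312805176, 0.6431999802589417]]
top plate [ 273    0  239   55 6757] ((1.0313085317611694, -0.4175427556037903), (0.16675201058387756, 0.6869460344314575), 0.6753925681114197) [[0.9438999891281128, -0.07509999722242355], [0.9520000219345093, -0.7620000243186951], [1.1187000274658203, -0.7599999904632568], [1.1105999946594238, -0.073100000619
[... 493 characters left out ...]
0.0403 topc [ 0.4764 -0.1418  0.0387] 21 mean [ 0.4745 -0.1389  0.0189]
side plate [   0    0   50   33 1371] ((4.629305839538574, -2.311847686767578), (0.48569899797439575, 2.5548319816589355), 56.73965835571289) [[3.427999973297119, -1.8142999410629272], [5.564300060272217, -3.2155001163482666], [5.830699920654297, -2.8094000816345215], [3.6942999362945557, -1.4082000255584717]]
side plate [ 184  232   81   69 2278] ((0.5368730425834656, 0.12202627956867218), (0.13844868540763855, 0.20335936546325684), 12.9454984664917) [[0.4465999901294708, 0.20559999346733093], [0.49219998717308044, 0.007400000002235174], [0.6270999908447266, 0.03840000182390213], [0.58160001039505, 0.23659999668598175]]
```

View pics/crop.png

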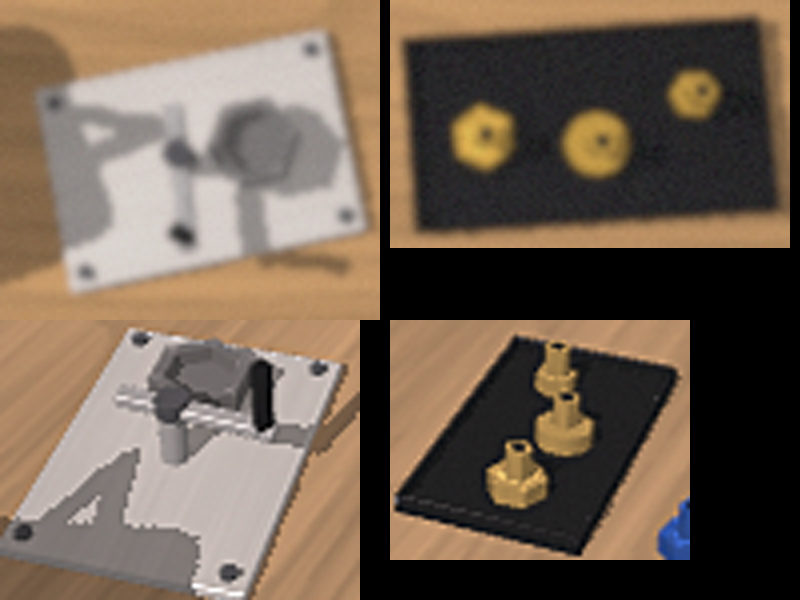

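```bash
cat >> h.py <<'E'
def tri(t,a,s,b):
    A=[];B=[]
    for q,(u,v) in((t,a),(s,b)):
        d=q['T'][:3,:3]@np.array([(u-q['cx'])/q['fx'],(v-q['cy'])/q['fy'],1]);d/=np.linalg.norm(d)
        M=np.eye(3)-np.outer(d,d);A.append(M);B.append(M@q['T'][:3,3])
    A=np.vstack(A);B=np.hstack(B);x=np.linalg.lstsq(A,B,rcond=None)[0];return x.round(4),np.linalg.norm(A@x-B).round(4)
E
python3 - <<'E'
from h import *
t=dict(np.load('top0.npz'));s=dict(np.load('side0.npz'))
f=lambda x,o:(x+.5)/4-.5+o
print('stub',tri(t,(f(96,275),f(133,185)),s,(f(129,265),f(127,170))))
print('pin',tri(t,(f(182,150),f(236,155)),s,(f(261,180),f(44,230))))
print('pivot',tri(t,(f(180,150),f(151,155)),s,(f(170,180),f(77,230))))
# hex yaw of the part: outer silhouette at z of collar top
h=cv2.cvtColor(t['color'],cv2.COLOR_RGB2HSV)
m=((h[...,1]>90)&(h[...,2]>70)&(h[...,0]>10)&(h[...,0]<35)).astype(np.uint8)
for n,(x,y) in dict(part=(298,219),rnd=(326,221)).items():
    mm=np.zeros_like(m);mm[y-13:y+14,x-13:x+14]=m[y-13:y+14,x-13:x+14]
    cn=max(cv2.findContours(mm,0,1)[0],key=cv2.contourArea)[:,0]
    w=np.array([ray(t,u,v,0.018)[:2] for u,v in cn])
    vv,uu=np.nonzero(mm);c=np.mean([ray(t,u,v,0.018)[:2] for u,v in zip(uu,vv)],0)
    d=w-c;th=np.arctan2(d[:,1],d[:,0]);r=np.hypot(*d.T)
    F=np.linalg.lstsq(np.c_[np.ones_like(th),np.cos(th),np.sin(th),np.cos(2*th),np.sin(2*th),np.cos(6*th),np.sin(6*th)],r,rcond=None)[0]
    print(n,c.round(4),F.round(4),'corner deg',np.degrees(np.arctan2(F[6],F[5])/6).round(1))
def crop(s,x0,y0,w,h,k): return cv2.resize(s['color'][y0:y0+h,x0:x0+w,::-1],(w*k,h*k),interpolation=cv2.INTER_CUBIC)
im=np.zeros((600,800,3),np.uint8)
im[:360,:400]=crop(t,190,170,40,36,10)
im[:360,410:800]=crop(s,212,230,39,36,10)
im[370:570,:200]=crop(t,288,209,20,20,10)
im[370:570,210:410]=crop(s,286,198,20,20,10)
cv2.imwrite('pics/crop2.png',im)
E
```

```text
stub (array([ 0.477 , -0.1457,  0.0391]), np.float64(0.0009))
pin (array([0.4822, 0.1152, 0.086 ]), np.float64(0.003))
pivot (array([0.5389, 0.1242, 0.0484]), np.float64(0.0005))
part [ 0.4771 -0.1446] [ 0.0212  0.0001  0.      0.0006 -0.0002  0.0006  0.0003] corner deg 4.3
rnd [ 0.4738 -0.2191] [ 0.0224  0.      0.      0.0002 -0.0003  0.0001 -0.0001] corner deg -8.1
```

View pics/crop2.png

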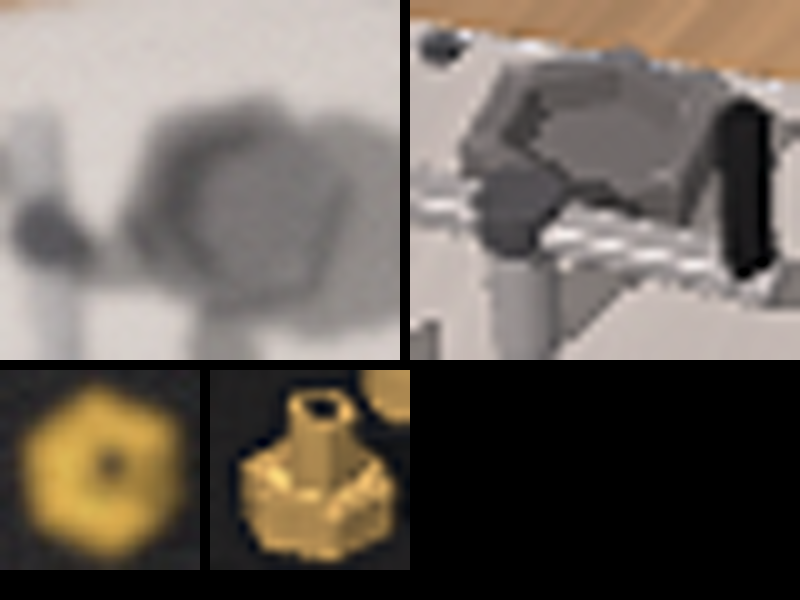

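```bash
cat >> h.py <<'E'
from scipy.spatial.transform import Rotation as Ro
def plan(x,y,z,yaw):
    o=robot.get_obs();R=Ro.from_euler('xyz',o['ee_rot']);G=Ro.from_euler('xyz',[np.pi,0,np.radians(yaw)])
    print('t',o['time'],'turn',np.degrees((R.inv()*G).as_rotvec()).round(1),'shift',(R.inv().apply(np.array([x,y,z])-o['tool_pos'])*1000).round(1))
E
python3 - <<'E'
from h import *
t=dict(np.load('top0.npz'));s=dict(np.load('side0.npz'))
g=lambda x,o:(x+.5)/10-.5+o
print('rim top',ray(t,g(240,190),g(200,170),.034),'side',ray(s,g(205,212),g(120,230),.034))
print('floor top',ray(t,g(265,190),g(205,170),.024),'side',ray(s,g(205,212),g(140,230),.024))
plan(.477,-.1455,.10,64.3)
E
```

```text
rim top [0.54890374 0.0771203  0.034     ] side [0.54348483 0.07639193 0.034     ]
floor top [0.54915347 0.07167545 0.024     ] side [0.54651551 0.07228752 0.024     ]
t 0.1 turn [ -0.1  -0.  -38.6] shift [ 366.6 -211.3  104.9]
```

Emit:
arm_command(targets=[0, 0, -38.6, 366, -211, 60, -0.3, 0, 0, -38.6, 366, -211, 60, -0.3, 0, 0, -38.6, 366, -211, 60, -0.3, 0, 0, -38.6, 366, -211, 60, -0.3, 0, 0, -38.6, 366, -211, 60, -0.3, 0, 0, -38.6, 366, -211, 60, -0.3, 0, 0, -38.6, 366, -211, 60, -0.3, 0, 0, -38.6, 366, -211, 60, -0.3, 0, 0, -38.6, 366, -211, 60, -0.3, 0, 0, -38.6, 366, -211, 60, -0.3, 0, 0, -38.6, 366, -211, 103, -0.3, 0, 0, -38.6, 366, -211, 103, -0.3, 0, 0, -38.6, 366, -211, 103, -0.3, 0, 0, -38.6, 366, -211, 103, -0.3])

```text
time: 1.5
tool_pos: [0.4774, -0.1479, 0.1043]
ee_rot: [3.139, 0.0, 1.121]
wrist_force: [-0.2, -0.4, -0.5]
width: 0.0609
finger_force: 0.0
```

```bash
python3 - <<'E'
from h import *
print(robot.get_obs()['tool_pos'],robot.get_obs()['width'],robot.get_obs()['wrist_force'])
plan(.477,-.1455,.0205,64.3)
E
```

```text
[ 0.47744726 -0.14787905  0.1042971 ] 0.06094702303585488 [-0.24969468 -0.40051948 -0.45535809]
t 1.5 turn [ 0.2  0.  -0.1] shift [ 2.  -1.7 83.8]
```

Emit:
arm_command(targets=[0.2, 0, 0, 2, -1.7, 50, -0.3, 0.2, 0, 0, 2, -1.7, 70, -0.3, 0.2, 0, 0, 2, -1.7, 83, -0.3, 0.2, 0, 0, 2, -1.7, 83, -0.3, 0.2, 0, 0, 2, -1.7, 83, -0.3])

```text
time: 2.0
tool_pos: [0.4775, -0.1449, 0.0213]
ee_rot: [-3.141, -0.0, 1.122]
wrist_force: [0.1, 1.2, -0.1]
width: 0.0609
finger_force: 0.0
```

```bash
python3 - <<'E'
from h import *
print(robot.get_obs()['tool_pos'],robot.get_obs()['wrist_force'])
plan(.477,-.1455,.0205,64.3)
s=snap('side');t=snap('top');save(s,'s1.png')
def crop(s,x0,y0,w,h,k): return cv2.resize(s['color'][y0:y0+h,x0:x0+w,::-1],(w*k,h*k),interpolation=cv2.INTER_CUBIC)
cv2.imwrite('pics/c3.png',np.hstack([crop(s,260,150,80,80,5),crop(t,260,180,80,80,5)]))
E
```

```text
[ 0.47748741 -0.14494654  0.02129896] [ 0.12300566  1.22292411 -0.07508971]
t 2.0 turn [-0. -0. -0.] shift [-0.7 -0.2  0.8]
```

View pics/c3.png

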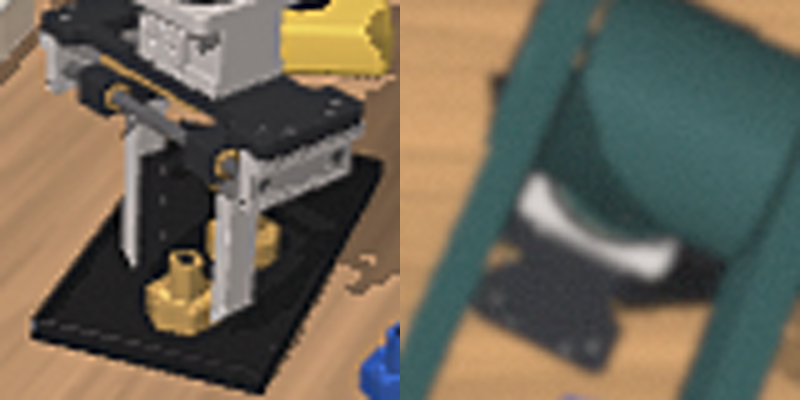

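The picture shows the fingers astride the large-hex part, with the stub top at (185,258) in the left crop, between the two fingers. I'll close on it now.

Emit:
arm_command(targets=[0, 0, 0, 0, 0, 0, 1, 0, 0, 0, 0, 0, 0, 1, 0, 0, 0, 0, 0, 0, 1, 0, 0, 0, 0, 0, 0, 1, 0, 0, 0, 0, 0, 0, 1, 0, 0, 0, 0, 0, 0, 1, 0, 0, 0, 0, 0, 0, 1, 0, 0, 0, 0, 0, 0, 1])

```text
time: 2.9
tool_pos: [0.4763, -0.1442, 0.0195]
ee_rot: [-3.138, 0.0, 1.123]
wrist_force: [0.2, -0.3, -0.9]
width: 0.0158
finger_force: 30.0
```

Emit:
arm_command(targets=[0, 0, 0, 0, 0, -40, 1, 0, 0, 0, 0, 0, -80, 1, 0, 0, -38.7, 229.5, -31, -100, 1, 0, 0, -38.7, 229.5, -31, -100, 1, 0, 0, -38.7, 229.5, -31, -100, 1, 0, 0, -38.7, 229.5, -31, -100, 1, 0, 0, -38.7, 229.5, -31, -100, 1, 0, 0, -38.7, 229.5, -31, -100, 1, 0, 0, -38.7, 229.5, -31, -100, 1, 0, 0, -38.7, 229.5, -31, -100, 1, 0, 0, -38.7, 229.5, -31, -100, 1])

```text
time: 4.0
tool_pos: [0.5476, 0.0746, 0.1192]
ee_rot: [-3.138, -0.002, 1.796]
wrist_force: [-0.1, -0.7, -0.8]
width: 0.0158
finger_force: 30.0
```

```bash
python3 - <<'E'
from h import *
print(robot.get_obs())
plan(.548,.076,.055,103)
s=snap('side');t=snap('top')
def crop(s,x0,y0,w,h,k): return cv2.resize(s['color'][y0:y0+h,x0:x0+w,::-1],(w*k,h*k),interpolation=cv2.INTER_CUBIC)
cv2.imwrite('pics/c4.png',np.hstack([crop(s,180,200,80,100,5),crop(t,160,140,80,100,5)]))
E
```

```text
{'time': 4.0, 'joint_positions': array([ 3.21157618e-02,  1.28604940e-01,  1.49724925e+00,  1.16971082e-03,
        1.51966845e+00, -1.92774853e-01]), 'qvel': array([-0.00063105, -0.00102876, -0.00428094,  0.00492236, -0.00178119,
       -0.00129195]), 'joint_torque': array([ 3.01822666e-01, -3.54922664e+01, -3.00019169e+01,  9.42257303e-02,
        4.75688616e-02,  2.03254031e-04]), 'tool_pos': array([0.54759367, 0.07463146, 0.11920858]), 'ee_rot': array([-3.13795919e+00, -1.89922697e-03,  1.79562142e+00]), 'wrist_force': array([-0.10425724, -0.70718795, -0.76500272]), 'wrist_torque': array([ 0.03443045, -0.04689426, -0.00423436]), 'finger_force': 29.99579321849147, 'width': 0.015782331496371146}
t 4.0 turn [-0.2 -0.1 -0.1] shift [ 1.1  0.9 64.2]
```

View pics/c4.png

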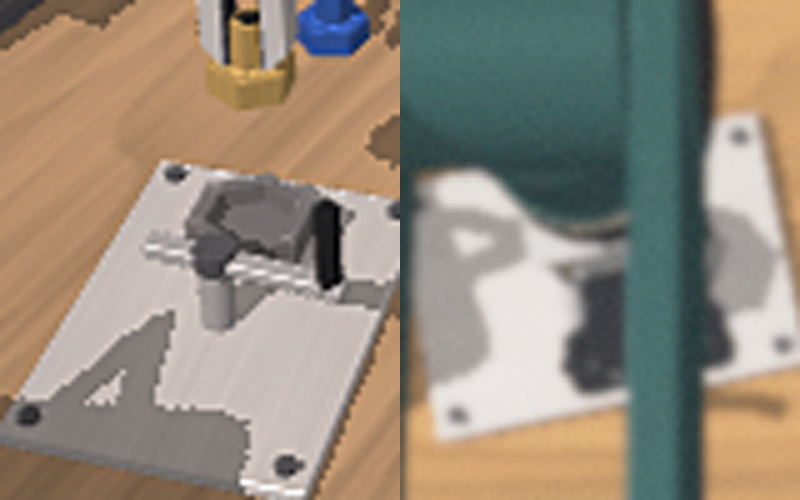

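Emit:
arm_command(targets=[-0.2, -0.1, 0, 1, 1, 40, 1, -0.2, -0.1, 0, 1, 1, 60, 1, -0.2, -0.1, 0, 1, 1, 67, 1, -0.2, -0.1, 0, 1, 1, 67, 1, -0.2, -0.1, 0, 1, 1, 67, 1, -0.2, -0.1, 0, 1, 1, 67, 1])

```text
time: 4.7
tool_pos: [0.5499, 0.0772, 0.0545]
ee_rot: [3.137, 0.0, 1.798]
wrist_force: [0.1, -0.7, -1.2]
width: 0.0156
finger_force: 30.0
```

Emit:
arm_command(targets=[0, 0, 0, 0, 0, 2, 1, 0, 0, 0, 0, 0, 4, 1, 0, 0, 0, 0, 0, 6, 1, 0, 0, 0, 0, 0, 6, 1, 0, 0, 0, 0, 0, 6, 1])

```text
time: 5.2
tool_pos: [0.5492, 0.0773, 0.0473]
ee_rot: [3.139, 0.0, 1.798]
wrist_force: [0.2, -0.9, 3.4]
width: 0.0152
finger_force: 30.0
```

Emit:
arm_command(targets=[0, 0, 0, -0.6, -0.6, 0, 1, 0, 0, 0, -1.2, -1.2, 0, 1, 0, 0, 0, -1.2, -1.2, 0, 1, 0, 0, 0, -1.2, -1.2, 0, 1])

```text
time: 5.6
tool_pos: [0.5482, 0.0761, 0.047]
ee_rot: [3.139, -0.001, 1.798]
wrist_force: [0.5, 1.9, 3.0]
width: 0.0155
finger_force: 30.0
```

Emit:
arm_command(targets=[0, 0, 0, -0.6, -0.6, 0, 1, 0, 0, 0, -1.2, -1.2, 0, 1, 0, 0, 0, -1.2, -1.2, 0, 1, 0, 0, 0, -1.2, -1.2, 0, 1])

```text
time: 6.0
tool_pos: [0.5468, 0.0744, 0.0466]
ee_rot: [3.141, -0.0, 1.798]
wrist_force: [1.2, 2.3, 2.7]
width: 0.0159
finger_force: 30.0
```

Emit:
arm_command(targets=[0, 0, 0, 0.7, 0, 0, 1, 0, 0, 0, 1.3, 0, 0, 1, 0, 0, 0, 1.3, 0, 0, 1, 0, 0, 0, 1.3, 0, 0, 1])

```text
time: 6.4
tool_pos: [0.5467, 0.0749, 0.0466]
ee_rot: [3.141, 0.001, 1.798]
wrist_force: [2.5, -1.7, 2.2]
width: 0.0155
finger_force: 30.0
```

Emit:
arm_command(targets=[0, 0, 0, 0.7, 0, 0, 1, 0, 0, 0, 1.3, 0, 0, 1, 0, 0, 0, 1.3, 0, 0, 1, 0, 0, 0, 1.3, 0, 0, 1])

```text
time: 6.8
tool_pos: [0.5458, 0.0767, 0.0464]
ee_rot: [-3.141, -0.0, 1.798]
wrist_force: [-0.4, -2.1, 3.8]
width: 0.0156
finger_force: 30.0
```

Emit:
arm_command(targets=[0, 0, 0, 0.4, 0.7, 0, 1, 0, 0, 0, 0.8, 1.3, 0, 1, 0, 0, 0, 0.8, 1.3, 0, 1, 0, 0, 0, 0.8, 1.3, 0, 1])

```text
time: 7.2
tool_pos: [0.5465, 0.0781, 0.0462]
ee_rot: [-3.14, -0.001, 1.798]
wrist_force: [-3.3, -2.6, 2.8]
width: 0.0153
finger_force: 30.0
```

Emit:
arm_command(targets=[0, 0, 0, 0.4, 0.7, 0, 1, 0, 0, 0, 0.8, 1.3, 0, 1, 0, 0, 0, 0.8, 1.3, 0, 1, 0, 0, 0, 0.8, 1.3, 0, 1])

```text
time: 7.6
tool_pos: [0.5484, 0.0797, 0.0458]
ee_rot: [3.141, -0.002, 1.798]
wrist_force: [0.6, 0.4, -1.2]
width: 0.0157
finger_force: 30.0
```

Emit:
arm_command(targets=[0, 0, 0, 0, 0, 1, 1, 0, 0, 0, 0, 0, 2, 1, 0, 0, 0, 0, 0, 3, 1, 0, 0, 0, 0, 0, 4, 1, 0, 0, 0, 0, 0, 4, 1, 0, 0, 0, 0, 0, 4, 1])

```text
time: 8.2
tool_pos: [0.5484, 0.0792, 0.0425]
ee_rot: [3.141, -0.001, 1.798]
wrist_force: [0.7, -0.0, -2.3]
width: 0.0161
finger_force: 30.0
```

Emit:
arm_command(targets=[0, 0, 0, 0, 0, 1, 1, 0, 0, 0, 0, 0, 2, 1, 0, 0, 0, 0, 0, 3, 1, 0, 0, 0, 0, 0, 4, 1, 0, 0, 0, 0, 0, 4, 1, 0, 0, 0, 0, 0, 4, 1])

```text
time: 8.8
tool_pos: [0.5485, 0.0791, 0.0389]
ee_rot: [3.14, -0.0, 1.798]
wrist_force: [-0.4, 1.5, 1.3]
width: 0.0155
finger_force: 30.0
```

Emit:
arm_command(targets=[0, 0, 0, 0, 0, 1, 1, 0, 0, 0, 0, 0, 2, 1, 0, 0, 0, 0, 0, 2, 1, 0, 0, 0, 0, 0, 2, 1])

```text
time: 9.2
tool_pos: [0.5485, 0.0791, 0.0368]
ee_rot: [3.14, -0.0, 1.798]
wrist_force: [-0.4, 0.0, 3.0]
width: 0.0156
finger_force: 30.0
```

Emit:
arm_command(targets=[0, 0, 0, 0, 0, -1, 0.3, 0, 0, 0, 0, 0, -1, 0.3, 0, 0, 0, 0, 0, -1, 0.3, 0, 0, 0, 0, 0, -1, 0.3, 0, 0, 0, 0, 0, -1, 0.3, 0, 0, 0, 0, 0, -1, 0.3, 0, 0, 0, 0, 0, -1, 0.3])

```text
time: 9.9
tool_pos: [0.5484, 0.0789, 0.0375]
ee_rot: [3.141, -0.0, 1.798]
wrist_force: [-0.1, -1.0, 1.0]
width: 0.0329
finger_force: 0.8
```

Emit:
arm_command(targets=[0, 0, 0, 0, 0, -20, 0.3, 0, 0, 0, 0, 0, -40, 0.3, 0, 0, 0, 0, 0, -80, 0.3, 0, 0, 0, 0, 0, -80, 0.3, 0, 0, 0, 0, 0, -80, 0.3, 0, 0, 0, 0, 0, -80, 0.3])

```text
time: 10.5
tool_pos: [0.5473, 0.0791, 0.1159]
ee_rot: [-3.14, -0.001, 1.798]
wrist_force: [0.3, 0.0, -2.0]
width: 0.0328
finger_force: 0.0
```

```bash
python3 - <<'E'
from h import *
s=snap('side');t=snap('top')
def crop(s,x0,y0,w,h,k): return cv2.resize(s['color'][y0:y0+h,x0:x0+w,::-1],(w*k,h*k),interpolation=cv2.INTER_CUBIC)
cv2.imwrite('pics/c5.png',np.hstack([crop(s,180,200,80,100,5),crop(t,160,140,80,100,5)]))
E
```

```text
(no output)
```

View pics/c5.png

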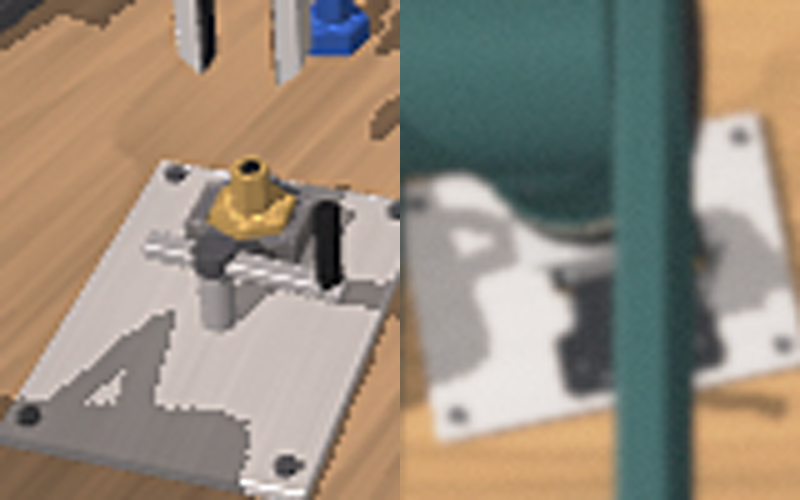

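The part sits level in the cup: its stub top is at (250,165) in the left crop, and the open latch pin is at (328,245). Next I'll go behind the pin with the fingers closed.

Emit:
arm_command(targets=[0, 0, 0, 10, -25, 0, 1, 0, 0, 0, 29, -56, 0, 1, 0, 0, 0, 29, -56, 0, 1, 0, 0, 0, 29, -56, 0, 1, 0, 0, 0, 29, -56, 0, 1, 0, 0, 0, 29, -56, 0, 1])

```text
time: 11.2
tool_pos: [0.4881, 0.0944, 0.1174]
ee_rot: [3.141, -0.0, 1.797]
wrist_force: [0.3, 0.8, 0.9]
width: 0.0002
finger_force: 0.0
```

Emit:
arm_command(targets=[0, 0, 0, 0, 0, 10, 1, 0, 0, 0, 0, 0, 20, 1, 0, 0, 0, 0, 0, 30, 1, 0, 0, 0, 0, 0, 40, 1, 0, 0, 0, 0, 0, 50, 1, 0, 0, 0, 0, 0, 54, 1, 0, 0, 0, 0, 0, 54, 1, 0, 0, 0, 0, 0, 54, 1])

```text
time: 12.0
tool_pos: [0.4875, 0.0948, 0.0638]
ee_rot: [3.14, -0.0, 1.798]
wrist_force: [-0.3, -0.0, -0.6]
width: 0.0001
finger_force: 0.0
```

```bash
python3 - <<'E'
from h import *
s=snap('side');t=snap('top')
def crop(s,x0,y0,w,h,k): return cv2.resize(s['color'][y0:y0+h,x0:x0+w,::-1],(w*k,h*k),interpolation=cv2.INTER_CUBIC)
cv2.imwrite('pics/c6.png',np.hstack([crop(s,180,200,80,100,5),crop(t,160,140,80,100,5)]))
p=robot.get_obs()['tool_pos'];d=p-[.5485,.078,0];a=np.radians(13.06)
jx,jy=d[0]*np.cos(a)+d[1]*np.sin(a),-d[0]*np.sin(a)+d[1]*np.cos(a)
print(p,jx,jy)
r=np.array([jx,jy-.048])*1000
for b in(20,40,60,75,80,85,90):
    c,q=np.cos(np.radians(b)),np.sin(np.radians(b))
    n=np.array([c*r[0]+q*r[1],-q*r[0]+c*r[1]])-r
    print(b,'toolx',n[1].round(1),'tooly',n[0].round(1))
E
```

```text
[0.48778822 0.09477438 0.06420182] -0.05535087603697565 0.030059612785910017
20 toolx 20.0 tooly -2.8
40 toolx 39.8 tooly 1.4
60 toolx 56.9 tooly 12.1
75 toolx 66.8 tooly 23.7
80 toolx 69.3 tooly 28.1
85 toolx 71.5 tooly 32.7
90 toolx 73.3 tooly 37.4
```

View pics/c6.png

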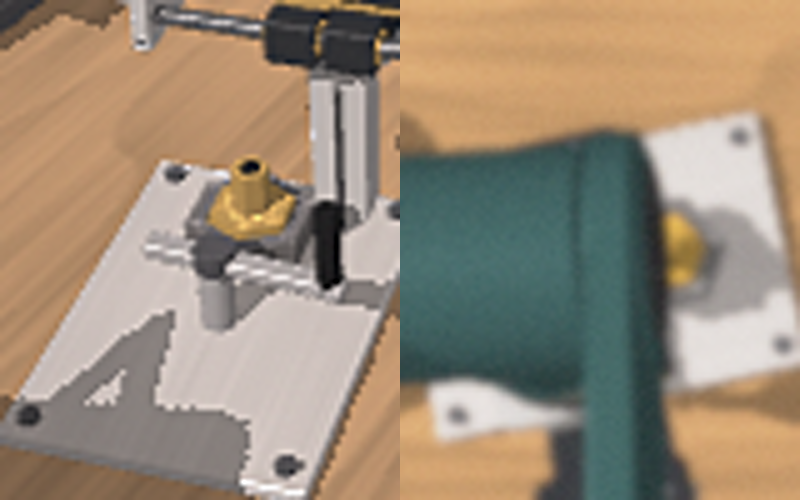

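Emit:
arm_command(targets=[0, 0, 5, 5, -1.3, 0, 1, 0, 0, 10, 9.9, -2.3, 0, 1, 0, 0, 15, 15, -2.7, 0, 1, 0, 0, 20, 20, -2.8, 0, 1, 0, 0, 25, 25, -2.3, 0, 1, 0, 0, 30, 30.1, -1.6, 0, 1, 0, 0, 35, 35, -0.2, 0, 1, 0, 0, 40, 39.8, 1.4, 0, 1, 0, 0, 45, 44.5, 3.6, 0, 1, 0, 0, 50, 48.8, 6, 0, 1, 0, 0, 55, 52.9, 8.9, 0, 1, 0, 0, 60, 56.9, 12.1, 0, 1, 0, 0, 65, 60.4, 15.7, 0, 1, 0, 0, 70, 63.8, 19.6, 0, 1, 0, 0, 75, 66.8, 23.7, 0, 1, 0, 0, 75, 66.8, 23.7, 0, 1, 0, 0, 75, 66.8, 23.7, 0, 1])

```text
time: 13.8
tool_pos: [0.4956, 0.1652, 0.064]
ee_rot: [3.141, -0.002, 0.491]
wrist_force: [0.3, -0.4, 0.8]
width: 0.0003
finger_force: 0.0
```

```bash
python3 - <<'E'
from h import *
o=robot.get_obs();p=o['tool_pos'];d=p-[.5485,.078,0];a=np.radians(13.06)
print(p,o['ee_rot'],o['wrist_force'],'jig',d[0]*np.cos(a)+d[1]*np.sin(a),-d[0]*np.sin(a)+d[1]*np.cos(a))
s=snap('side');t=snap('top')
def crop(s,x0,y0,w,h,k): return cv2.resize(s['color'][y0:y0+h,x0:x0+w,::-1],(w*k,h*k),interpolation=cv2.INTER_CUBIC)
cv2.imwrite('pics/c7.png',np.hstack([crop(s,180,200,80,100,5),crop(t,160,140,80,100,5)]))
E
```

```text
[0.49563157 0.16517471 0.06396632] [ 3.14132620e+00 -1.71298789e-03  4.90886329e-01] [ 0.3079833  -0.37482815  0.78252942] jig -0.031801954666136195 0.09686659584479228
```

View pics/c7.png

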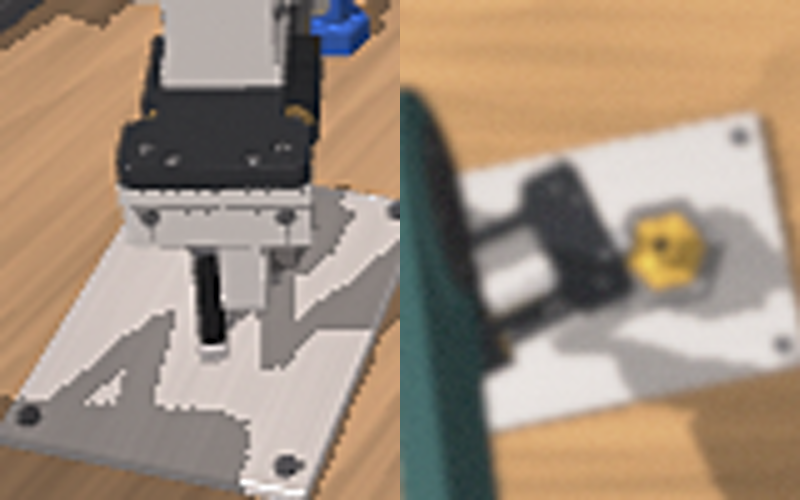

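Emit:
arm_command(targets=[0, 0, 3, 3, -0.9, 0, 1, 0, 0, 6, 6, -1.6, 0, 1, 0, 0, 9, 9, -2.2, 0, 1, 0, 0, 12, 12, -2.5, 0, 1, 0, 0, 12, 12, -2.5, 0, 1, 0, 0, 12, 12, -2.5, 0, 1])

```text
time: 14.5
tool_pos: [0.5048, 0.1729, 0.0637]
ee_rot: [-3.141, -0.001, 0.281]
wrist_force: [0.6, -0.1, 0.2]
width: 0.0004
finger_force: 0.1
```

Emit:
arm_command(targets=[0, 0, 1, 1, 0, 0, 1, 0, 0, 2, 2, 0, 0, 1, 0, 0, 2, 2, 0, 0, 1, 0, 0, 2, 2, 0, 0, 1])

```text
time: 14.9
tool_pos: [0.5065, 0.1736, 0.0635]
ee_rot: [-3.141, -0.001, 0.245]
wrist_force: [-2.6, 0.1, 0.5]
width: 0.0006
finger_force: 0.7
```

Emit:
arm_command(targets=[0, 0, 0, 1, 0, 0, 1, 0, 0, 0, 2, 0, 0, 1, 0, 0, 0, 2, 0, 0, 1])

```text
time: 15.2
tool_pos: [0.5087, 0.174, 0.0635]
ee_rot: [-3.141, -0.001, 0.245]
wrist_force: [-1.7, 0.8, 0.6]
width: 0.0004
finger_force: 0.5
```

Emit:
arm_command(targets=[0, 0, 0, 1, 0, 0, 1, 0, 0, 0, 1, 0, 0, 1, 0, 0, 0, 1, 0, 0, 1])

```text
time: 15.5
tool_pos: [0.5097, 0.1742, 0.0635]
ee_rot: [-3.141, -0.001, 0.245]
wrist_force: [-0.8, 0.6, 0.2]
width: 0.0005
finger_force: 0.4
```

Still swinging freely, so I'll keep going in 1 mm steps until the stop shows.

Emit:
arm_command(targets=[0, 0, 0, 1, 0, 0, 1, 0, 0, 0, 1, 0, 0, 1, 0, 0, 0, 1, 0, 0, 1])

```text
time: 15.8
tool_pos: [0.5106, 0.1744, 0.0636]
ee_rot: [-3.141, -0.001, 0.244]
wrist_force: [-1.5, 1.3, 0.1]
width: 0.0003
finger_force: 0.4
```

Emit:
arm_command(targets=[0, 0, 0, 1, 0, 0, 1, 0, 0, 0, 1, 0, 0, 1, 0, 0, 0, 1, 0, 0, 1])

```text
time: 16.1
tool_pos: [0.5112, 0.1747, 0.0635]
ee_rot: [-3.141, -0.0, 0.245]
wrist_force: [-2.2, -0.5, 0.4]
width: 0.0003
finger_force: 1.2
```

Emit:
arm_command(targets=[0, 0, 0, 1, 0, 0, 1, 0, 0, 0, 1, 0, 0, 1, 0, 0, 0, 1, 0, 0, 1])

```text
time: 16.4
tool_pos: [0.5113, 0.1747, 0.0635]
ee_rot: [-3.141, 0.002, 0.245]
wrist_force: [-4.7, -0.7, 1.9]
width: 0.0003
finger_force: 2.6
```

Emit:
arm_command(targets=[0, 0, 0, 0.7, 0, 0, 1, 0, 0, 0, 0.7, 0, 0, 1, 0, 0, 0, 0.7, 0, 0, 1])

```text
time: 16.7
tool_pos: [0.5114, 0.1747, 0.0634]
ee_rot: [-3.141, 0.004, 0.245]
wrist_force: [-6.0, -1.0, 3.4]
width: 0.0006
finger_force: 3.4
```

Emit:
arm_command(targets=[0, 0, 0, -5, 0, 0, 1, 0, 0, 0, -20, 0, 0, 1, 0, 0, 0, -20, 0, 0, 1, 0, 0, 0, -20, 0, -40, 1, 0, 0, 0, -50, 0, -80, 1, 0, 0, 0, -90, 0, -120, 1, 0, 0, 0, -130, 0, -120, 1, 0, 0, 0, -130, 0, -120, 1, 0, 0, 0, -130, 0, -120, 1, 0, 0, 0, -130, 0, -120, 1])

```text
time: 17.7
tool_pos: [0.388, 0.1437, 0.1833]
ee_rot: [-3.141, -0.002, 0.244]
wrist_force: [0.5, 0.6, 0.4]
width: 0.0003
finger_force: 0.0
```

```bash
python3 - <<'E'
from h import *
s=snap('side');t=snap('top')
def crop(s,x0,y0,w,h,k): return cv2.resize(s['color'][y0:y0+h,x0:x0+w,::-1],(w*k,h*k),interpolation=cv2.INTER_CUBIC)
cv2.imwrite('pics/c8.png',np.hstack([crop(s,180,200,80,100,5),crop(t,160,140,80,100,5)]))
E
```

```text
(no output)
```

View pics/c8.png

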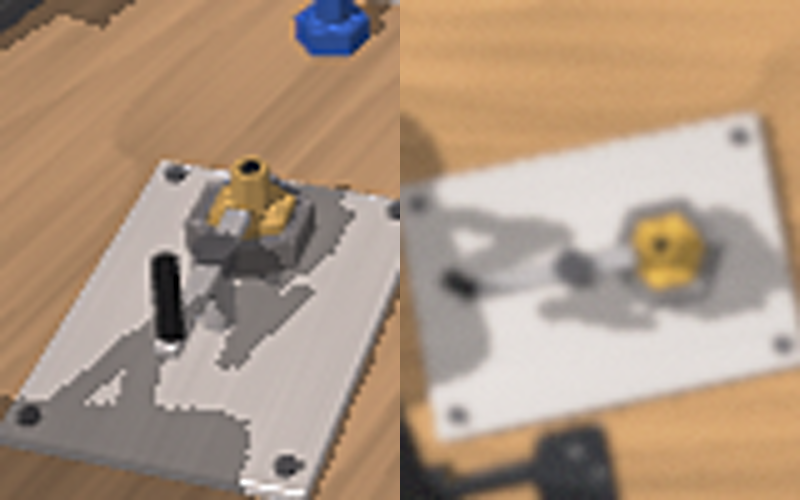

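```bash
python3 - <<'E'
from h import *
t=snap('top');s=snap('side')
g=cv2.cvtColor(t['color'],cv2.COLOR_RGB2HSV)
f=lambda x,o:(x+.5)/5-.5+o
pin=tri(t,(f(58,160),f(282,140)),s,(f(165,180),f(258,200)))
piv=ray(t,f(175,160),f(267,140),.05);p2=ray(t,f(58,160),f(282,140),.088);tip=ray(t,f(228,160),f(261,140),.048)
print(pin,p2,piv,tip)
for a,b in((p2,piv),(piv,tip),(pin[0],piv)): print(np.degrees(np.arctan2(a[1]-b[1],a[0]-b[0]))-90)
# bright-bar-free: plate angle again, and dark pin/knob blob centroids
h=g[140:240,160:240];m=((h[...,2]<75)&(h[...,1]<90)).astype(np.uint8)
k,l,st,c=cv2.connectedComponentsWithStats(m)
for i in range(1,k):
    if st[i,4]>4: print(st[i],c[i]+[160,140],ray(t,*(c[i]+[160,140]),.05).round(4),ray(t,*(c[i]+[160,140]),.088).round(4),ray(t,*(c[i]+[160,140]),.07).round(4))
E
```

```text
(array([0.5248, 0.1766, 0.0855]), np.float64(0.0022)) [0.52308024 0.17531405 0.088     ] [0.53678847 0.12379181 0.05      ] [0.54061462 0.09681982 0.048     ]
14.899194601984888
8.073896240506883
12.790453066121188
[ 9 55  6  4 15] [171.66666667 196.6       ] [0.5265 0.1826 0.05  ] [0.5216 0.1741 0.088 ] [0.5239 0.1781 0.07  ]
[  0  84  43  16 279] [182.3046595  234.21505376] [0.4307 0.1507 0.05  ] [0.4292 0.1433 0.088 ] [0.4299 0.1468 0.07  ]
```

```bash
python3 -c "
from bench import robot
print(robot.close_job())"
```

```text
the job is handed in; nothing more can be done
None
```

I seated the large-hex connector in the jig pocket, let it go with the latch open, then swung the latch shut over its collar until the stop. Readings between moves stayed under about 8 N, and I handed the job in at about 18 s; the hand-in call gave no verdict.

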